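# Raise the transfer-lane barrier and push the coating tray through

### The job

Push the counterweighted barrier arm of the transfer lane up past its balance point so that it stays raised by itself, then push the tray of freshly coated brackets along the lane, under the raised arm, until it rests against the end stop. Push the tray only, never lift it; do not touch the coated brackets standing on it, and leave the other things on the bench where they are.

Things in the scene. Friction and masses are not known exactly. Their poses are not given: they have to be found in the camera images.
- station: Fixed transfer lane. Origin at bench level on the lane's centre line, under the barrier arm. +y runs along the lane to the end stop, +x across it, away from the robot. Floor 6 mm thick, y -350 to +250 mm. Two guide rails, inner faces x = +-53 mm, outer +-63 mm, tops 28 mm above the bench. The barrier's fork post stands at x = 98 to 168, y = -35 to 35 mm, 136 mm tall. Place and yaw vary.
- pivot (a point): The barrier's hinge axis, fixed on the station at x = 125, y = 0, z = 125 mm; the hinge axis is the station's y axis.
- bar_tip (a point): Free end of the barrier arm: centre of its end face, 210 mm from the hinge axis. The arm is a straight 24 x 24 mm bar with a 28 x 28 x 14 mm rubber end cap; lowered, it is level and points from the pivot across the lane to the station's -x (towards the robot), its underside 113 mm above the bench (111 mm at the cap).
- barrier (a joint): Arm angle in rad: 0 lowered (level, on a stop), growing as the free end rises; 1.5 nearly upright, on the upper stop. A 48 mm disc counterweight sits behind and above the pivot. Below the balance point (about 0.75 rad) the arm falls back to 0; beyond it, it goes on by itself to 1.5 and stays. Lifting near the free end takes 1 to 2 N.
- tray: Loose metal skid tray between the guide rails, on the -y side of the arm, 0.6 to 1.1 kg with its brackets. Origin: centre of its underside, 6 mm above the bench. Axes parallel to the station's. 100 mm wide (x), 180 mm long (y), side lips 27 mm high; an upright push plate at its -y end. Slides along y only, with 3 mm play to each rail.
- brackets: Four freshly coated white brackets fixed upright on the tray, not to be touched: origin 6 mm above the tray's origin; they fill tray x -39 to +39 mm and y -8 to +67 mm and reach 133 mm above the tray's underside, so the lowered arm blocks them.
- push_face (a point): Point on the outer (-y) face of the tray's upright push plate, on the tray's centre line, 50 mm above the tray's underside, at tray y = -90 mm. The plate is 90 mm wide and 6 mm thick, its top 95 mm above the underside. Pushing it to the station's +y slides the tray; about 3 to 9 N.
- stop_face (a point): Middle of the end stop's face, on the lane's centre line at station y = +230 mm; the stop is a bar across the lane whose top is 36 mm above the bench. The tray's leading edge (tray y = +90 mm) meets it when the tray's origin is at station y = +140 mm.
- tin: Bystander: closed round can, 72 mm diameter, 95 mm tall; origin at the centre of its underside.
- mixing_cup: Bystander: open white cup, 72 mm diameter, 85 mm tall; origin at the centre of its underside.
- jar: Bystander: clear jar with a lid, 60 mm diameter, 75 mm tall; origin at the centre of its underside.
- spare_bracket: Bystander: bare steel L-bracket lying by the lane, 30 x 80 mm, 50 mm tall at its +y end; origin at the underside's centre.
- scraper: Bystander: scraper lying on the bench to the left.
- wood_slat: Bystander: wooden slat 50 x 220 x 20 mm lying on the bench to the right; origin at its underside's centre.
Mind the look-alikes: they are no part of the job. Leave any green look-alike of the tray alone.

How it is judged (in metres and radians):
On the way, in this order (a step that is already met when the one before it is completed fails the run):
1. the barrier arm is up past its balance point, near its upper stop (joint above 1.35 rad for 0.3 s) (value of joint barrier above 1.35 rad), for 0.3 s.
2. the tray has passed under the raised arm and reached the end stop (within 10 mm) (y of tray in the frame of station above 0.13 m and value of joint barrier above 1.35 rad), for 0.2 s.
At the end, for the whole second after the job is handed in: The barrier arm stands raised by itself (above 1.35 rad), and the tray lies flat in the lane at rest within 10 mm of the end stop (all of step 2 and velocity of joint barrier below 0.1 rad/s and z of tray in the frame of station below 0.01 m and angle between tray's own z axis and vertical below 0.06 rad and linear speed of tray below 0.02 m/s); the robot touches nothing.
It fails at once if the tray is lifted off the lane (more than 12 mm) or tipped (more than 0.15 rad) (z of tray in the frame of station above 0.018 m or angle between tray's own z axis and vertical above 0.15 rad).
It fails at once if the robot touches the coated brackets (more than 0.5 N) (contact force between any of the fingers, the arm and brackets above 0.5 N).
It fails at once if a bystander (can, cup, jar, loose bracket, scraper or slat) is moved more than 30 mm (distance of any of tin, mixing_cup, jar, spare_bracket, scraper, wood_slat from where it was at the start of the episode above 0.03 m).
It also fails if it takes over 64 s, if anything falls off the work surface, if the arm or the gripper's body presses on something with over 40 N, if the wrist force passes 120 N, or if a joint passes its speed limit or range.

### The arm

A 7-joint arm with a two-finger parallel gripper is mounted at the origin on the work surface. World frame = base frame: x ahead of the robot, y to its left, z up, the work surface at z = 0. Lengths are in mm, angles in rad, forces in N, time in s.
With the tool pointing down it reaches from about 425 to 925 mm from the base axis. Payload 6.8 kg.
Tool frame: the origin (TCP) lies at the very end of the fingers, on their centre line; the grasp point (between the pads) lies 19 mm behind it; z points along the fingers, y is the line along which they close (so a half turn about z gives the same grasp; the last joint's range is limited). The gripper opens to 88 mm and grips with 3 to 60 N. Pads are 20 mm wide; open, the fingers measure 115 mm over their backs; the gripper's body (75 mm by 178 mm) begins 61 mm behind the grasp point.
Start: joints at [-1.408, 0.477, 0.022, 1.555, -0.011, 1.109, -0.083], TCP at [180.56, 650.42, 222.664] pointing down, gripper open.
Joint ranges: [-2.96, 2.96], [-0.34, 2.1], [-1.41, 1.46], [0.24, 2.44], [-1.37, 4.51], [0.17, 1.92], [-2.96, 2.96]. Speed limits (rad/s): [2.39, 2.39, 3.14, 3.14, 3.14, 3.14, 3.14].

### API

Orientations are given as a rotation vector (axis times angle).
In Python, from station import sensors, imaging, job_done gives the robot as it stands.
- The arm moves only by the tool send_rows, never from a script. Its argument "targets" is a list that holds one entry, the list of rows, each a list of 7 numbers: the turn, a rotation vector about the world's x, y, z in rad, then the shift along the world's x, y, z in m, then the opening, from 0 (shut) to 1 (fully open). A call has 1 to 20 rows; each row is the pose to reach, as a shift and turn from the pose commanded when the call began; what a row does not reach only later rows make up. A row lasts 1/10 s, in which the tool goes at most 50 mm and 8.59 degrees, less where a joint would pass 70% of its speed; a pose out of reach is approached as far as the arm can. A call with a gripper value outside its range is refused whole. The fingers move at their own pace and stop on an object; "squeeze" is the grip in N (left out, the last holds). Time passes only in rows, so rows that repeat a pose let the fingers close. It gives the time, the measured TCP pose, the force, the opening and the grip force at its end, in the units of the state.
- sensors.get_state(): the state, without advancing time (a new reading comes with each control period).
- imaging.get_image(name): name is "scene" or "top" or "wrist"; returns the picture (480x640x3 uint8, red, green, blue); there is no depth.
- imaging.camera_info(name): a dict with "fx", "fy", "cx", "cy" (pixels), "pose" (4x4, takes a point from camera to world coordinates); the wrist camera has in their place "tool_from_camera" (4x4, takes a point from camera to tool coordinates, whose origin is the TCP and whose axes are the flange's). Camera axes: x right, y up, looking along -z (the intrinsics and any distortion apply to the point x, -y, -z); pixel columns grow to the right and rows downward; lengths in mm; the calibration is good to about 2 mm. The wrist camera is an equidistant fisheye: a pixel r from the principal point sees the ray r / f radians off the axis. A picture is of the moment at which its call begins: read the wrist's pose just before it. camera_info takes no time and is no camera call.
- job_done(): hands the job in; it is judged then, once.
The state is a dict: "t": time; "joint_pos": joint angles; "dq": joint speeds; "tau": joint torques, N m; "tcp_pos": TCP position; "orientation": TCP orientation; "ft_force": force on the tool from outside, world axes, zero at the start; "torque": the same for the moment, N m; "grip_width": finger opening in mm; "finger_force": force on a finger pad.
Only numpy, scipy, OpenCV 4.12 (cv2) and the standard library are available. Lean on these libraries where they do the work, as an engineer would, in place of code of your own. Each camera call takes 0.05 s, during which the arm holds its last target. There are 200 camera calls.

## Working session

There is one attempt and no reset: what is moved stays moved. The work goes in short steps, Python scripts to look and compute and a tool call to move; the robot and the scene stay as the last step left them, time stands still between calls to the robot, and variables do not carry over. Pictures are saved under pics/ and viewed, at most 10 in all, crops included, and the job is handed in when it is done.

Besides the shell and the picture viewer there is one more tool, called after "Request:" by a JSON object that holds its "fn" and its "kwargs". send_rows: Moves the arm, as the interface text tells. Its arguments: {"type":"object","properties":{"targets":{"type":"array","items":{"type":"array","items":{"type":"array","items":{"type":"number"}}}},"squeeze":{"type":"number"}},"required":["targets"]}

```bash
mkdir -p pics
python3 - <<'E'
from station import sensors, imaging
import cv2
s=sensors.get_state();print({k:s[k] for k in('t','tcp_pos','orientation','grip_width','ft_force')})
for n in('scene','top'):
    cv2.imwrite(f'pics/{n}0.png',imaging.get_image(n)[:,:,::-1]); print(n,imaging.camera_info(n))
E
```

```text
{'t': 0.0, 'tcp_pos': array([180.41295544, 649.82504078, 221.70722369]), 'orientation': array([-4.24003793e-01, -3.11275453e+00,  2.82533497e-03]), 'grip_width': 88.16183130547238, 'ft_force': array([-0.2598603 ,  0.39809076,  0.11950703])}
scene {'fx': 602.3138099746809, 'fy': 602.3138099746809, 'cx': 325.1265048138784, 'cy': 233.8995156028857, 'pose': array([[-8.80609691e-01, -4.00272620e-01,  2.53591011e-01,
         9.56005976e+02],
       [ 4.73811598e-01, -7.49933157e-01,  4.61630619e-01,
         7.19053222e+02],
       [ 5.39821001e-03,  5.26670759e-01,  8.50052216e-01,
         1.53527238e+03],
       [ 0.00000000e+00,  0.00000000e+00,  0.00000000e+00,
         1.00000000e+00]])}
top {'fx': 437.2594396107417, 'fy': 437.2594396107417, 'cx': 314.83799890814925, 'cy': 240.4923002623053, 'pose': array([[ 2.53233853e-02,  9.89074584e-01, -1.45224631e-01,
         3.77305711e+02],
       [-9.99677793e-01,  2.48014558e-02, -5.40360408e-03,
        -6.61031236e+01],
       [-1.74278520e-03,  1.45314676e-01,  9.89383954e-01,
         1.23096242e+03],
       [ 0.00000000e+00,  0.00000000e+00,  0.00000000e+00,
         1.00000000e+00]])}
```

View pics/scene0.png

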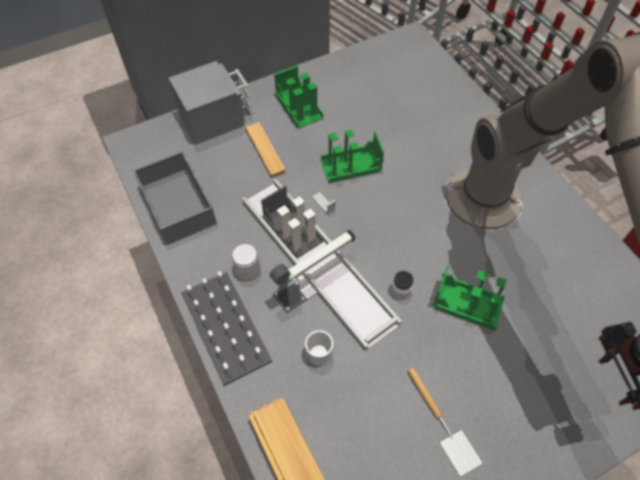

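View pics/top0.png

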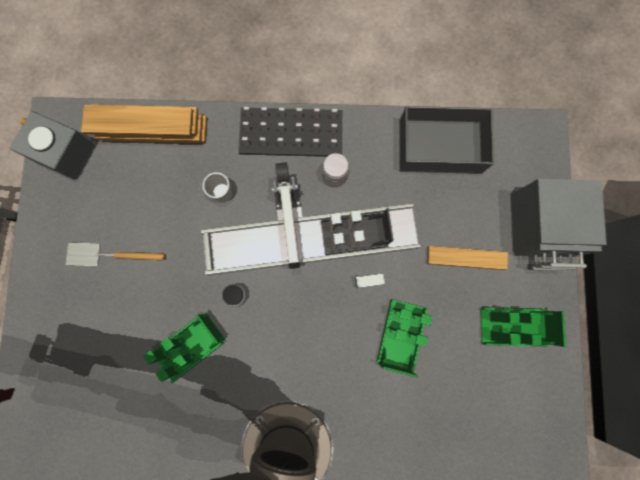

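The grey tray with white brackets sits in the lane at top (357,232) / scene (292,225). The green look-alikes are at top (185,348), (404,335) and (522,327), and I'll leave those alone. I'll check the choice in one enlarged crop and fit the lane from it.

Run:
```python
import cv2
a=cv2.imread('pics/top0.png')[150:290,190:430]
cv2.imwrite('pics/c.png',cv2.resize(a,(792,462),interpolation=cv2.INTER_CUBIC))
```

```text
(no output)
```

View pics/c.png

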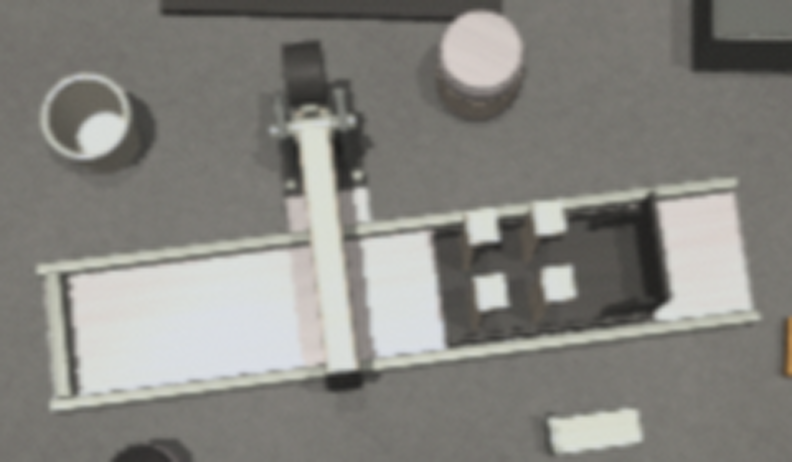

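The crop confirms it: dark tray with four white bracket tops in the white lane, and the barrier's cap at crop (345,380). Next I'll fit the station pose.

```bash
cat > h.py <<'E'
import numpy as np
from scipy.optimize import least_squares
from station import imaging
I=imaging.camera_info('top')
def proj(P,I=I):
    T=np.linalg.inv(I['pose']); c=T[:3,:3]@np.asarray(P,float)+T[:3,3]
    return np.array([I['cx']+I['fx']*c[0]/-c[2], I['cy']-I['fy']*c[1]/-c[2]])
def ray(px,z,I=I):
    d=I['pose'][:3,:3]@np.array([(px[0]-I['cx'])/I['fx'],-(px[1]-I['cy'])/I['fy'],-1]); o=I['pose'][:3,3]
    return o+d*(z-o[2])/d[2]
def S(p,l):
    x,y,a=p; c,s=np.cos(a),np.sin(a); return np.array([x+c*l[0]-s*l[1],y+s*l[0]+c*l[1],l[2]])
def inv(p,w):
    c,s=np.cos(p[2]),np.sin(p[2]); d=w[:2]-np.array(p[:2]); return np.array([c*d[0]+s*d[1],-s*d[0]+c*d[1]])
E
python3 - <<'E'
from h import *
cr=lambda u,v:np.array([190+(u+.5)/3.3-.5,150+(v+.5)/3.3-.5])
L=[((63,250,28),(38,267)),((-63,250,28),(52,409)),((63,-350,28),(736,180)),((-63,-350,28),(758,320)),((-85,0,127),(343,374))]
f=lambda p:np.concatenate([proj(S(p,l))-cr(*c) for l,c in L])
r=least_squares(f,[600,0,0]);p=r.x;print(p,r.fun.round(1))
for c,z in(((441,235),8),((447,347),8),((655,192),101),((667,300),101),((486,225),139),((549,216),139),((491,292),139),((558,283),139)): print(c,z,inv(p,ray(cr(*c),z)).round(0))
for n,l in(('tip',(-85,0,125)),('pivot',(125,0,125)),('start',(0,-350,6)),('stop',(0,230,30))):print(n,S(p,l).round(0))
for n,c,z in (('cup',(217,187),85),('tin',(335,160),95),('jar',(234,293),75),('spare',(370,281),40),('slatL',(428,257),20)):
  w=ray(c,z);print(n,w.round(0),inv(p,w).round(0))
E
```

```text
[5.54722701e+02 3.69748796e+00 1.49802665e-01] [-0.6 -2.1 -0.8 -0.3  0.3 -1.8  0.7 -0.2  0.4  3.9]
(441, 235) 8 [ 46. -94.]
(447, 347) 8 [-51. -86.]
(655, 192) 101 [  41. -264.]
(667, 300) 101 [ -46. -260.]
(486, 225) 139 [  24. -124.]
(549, 216) 139 [  25. -173.]
(491, 292) 139 [ -28. -120.]
(558, 283) 139 [ -27. -172.]
tip [471.  -9. 125.]
pivot [678.  22. 125.]
start [ 607. -342.    6.]
stop [520. 231.  30.]
cup [685. 208.  85.] [159. 182.]
tin [ 765. -109.   95.] [ 191. -143.]
jar [402. 149.  75.] [-129.  166.]
spare [ 445. -212.   40.] [-141. -197.]
slatL [ 517. -375.   20.] [ -94. -369.]
```

The station is at about (555, 4) mm, yaw 0.15 rad, and the tray centre is at station y ≈ -177. My plan is to grip the bar near its tip from above with the fingers straddling it, carry it along its arc, release it, and then push the tray. First I'll hover above the bar.

Request:
{"fn": "send_rows", "kwargs": {"targets": [[[0, 0, 0.04, 0.03, -0.06, 0.01, 1], [0, 0, 0.08, 0.06, -0.12, 0.02, 1], [0, 0, 0.12, 0.08, -0.165, 0.02, 1], [0, 0, 0.16, 0.1, -0.21, 0.02, 1], [0, 0, 0.2, 0.12, -0.255, 0.02, 1], [0, 0, 0.24, 0.14, -0.3, 0.02, 1], [0, 0, 0.28, 0.16, -0.345, 0.02, 1], [0, 0, 0.32, 0.18, -0.39, 0.02, 1], [0, 0, 0.36, 0.2, -0.43, 0.02, 1], [0, 0, 0.42, 0.23, -0.47, 0.02, 1], [0, 0, 0.42, 0.25, -0.51, 0.02, 1], [0, 0, 0.42, 0.27, -0.55, 0.02, 1], [0, 0, 0.42, 0.29, -0.59, 0.02, 1], [0, 0, 0.42, 0.31, -0.63, 0.02, 1], [0, 0, 0.42, 0.32, -0.655, 0.02, 1], [0, 0, 0.42, 0.32, -0.655, 0.02, 1], [0, 0, 0.42, 0.32, -0.655, 0.02, 1], [0, 0, 0.42, 0.32, -0.655, 0.02, 1], [0, 0, 0.42, 0.32, -0.655, 0.02, 1]]], "squeeze": 10}}

```text
t: 2.0
tcp_pos: [500.1, -3.1, 242.5]
orientation: [0.238, -3.132, -0.001]
ft_force: [0.6, -0.4, 0.3]
grip_width: 87.7
finger_force: 0.0
```

Run:
```python
from station import sensors, imaging
from scipy.spatial.transform import Rotation as R
import cv2
s=sensors.get_state();print(s['t'],s['tcp_pos'],s['joint_pos'].round(2) if hasattr(s['joint_pos'],'round') else s['joint_pos']);print(R.from_rotvec(s['orientation']).as_matrix().round(3))
print(imaging.camera_info('wrist'))
cv2.imwrite('pics/w1.png',imaging.get_image('wrist')[:,:,::-1])
```

```text
2.0 [500.11471265  -3.06201873 242.52637254] [-0.5   0.17  0.44  1.97 -0.08  1.03  1.7 ]
[[-0.989 -0.151 -0.   ]
 [-0.151  0.989  0.   ]
 [ 0.     0.001 -1.   ]]
{'fx': 371.64829954431775, 'fy': 371.64829954431775, 'cx': 319.78647364891225, 'cy': 233.86741770125482, 'tool_from_camera': array([[-4.60966231e-05,  9.65867191e-01,  2.59037770e-01,
         7.14630985e+01],
       [ 9.99999813e-01,  2.02540729e-04, -5.77254933e-04,
         1.39671922e+00],
       [-6.10017300e-04,  2.59037695e-01, -9.65867020e-01,
        -1.61593689e+02],
       [ 0.00000000e+00,  0.00000000e+00,  0.00000000e+00,
         1.00000000e+00]])}
```

View pics/w1.png

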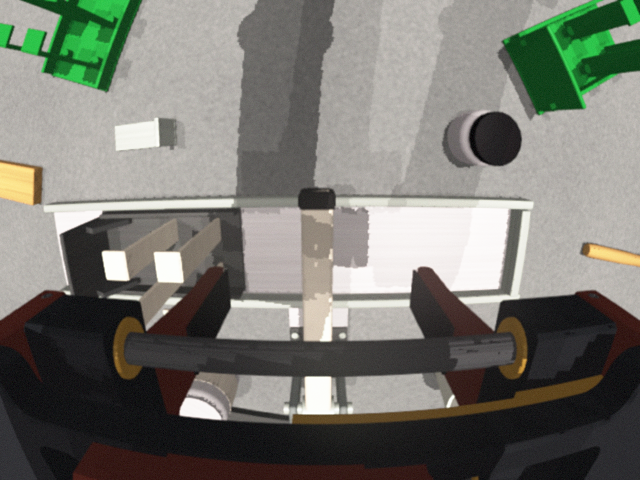

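The wrist view shows the bar midway between the fingers (column 318) and parallel to the lane cross axis, with the cap at (317,198). I'll check the tip distance.

```bash
cat >> h.py <<'E'
from scipy.spatial.transform import Rotation as R
def wray(px,z,s):
    W=imaging.camera_info('wrist'); T=np.eye(4); T[:3,:3]=R.from_rotvec(s['orientation']).as_matrix(); T[:3,3]=s['tcp_pos']; T=T@W['tool_from_camera']
    d=np.array([px[0]-W['cx'],px[1]-W['cy']]); r=np.hypot(*d); t=r/W['fx']
    v=T[:3,:3]@np.array([np.sin(t)*d[0]/r,-np.sin(t)*d[1]/r,-np.cos(t)]); o=T[:3,3]
    return o+v*(z-o[2])/v[2]
E
python3 - <<'E'
from h import *
from station import sensors
s=sensors.get_state();p=[554.7,3.7,.1498]
for c,z in (((317,190),139),((317,208),139),((45,207),28),((531,203),28),((530,296),28),((236,210),33)):
  w=wray(c,z,s);print(c,w.round(0),inv(p,w).round(0))
E
```

```text
(317, 190) [468.  -9. 139.] [-88.   1.]
(317, 208) [481.  -7. 139.] [-75.   1.]
(45, 207) [ 547. -346.   28.] [ -60. -344.]
(531, 203) [456. 238.  28.] [-63. 246.]
(530, 296) [569. 276.  28.] [ 55. 267.]
(236, 210) [515. -87.  33.] [-52. -84.]
```

The measurements agree, so I'll go down and grip.

Request:
{"fn": "send_rows", "kwargs": {"targets": [[[0, 0, 0, 0, -0.001, -0.04, 1], [0, 0, 0, 0, -0.001, -0.08, 1], [0, 0, 0, 0, -0.001, -0.11, 1], [0, 0, 0, 0, -0.001, -0.134, 1], [0, 0, 0, 0, -0.001, -0.134, 1], [0, 0, 0, 0, -0.001, -0.134, 0.2], [0, 0, 0, 0, -0.001, -0.134, 0.2], [0, 0, 0, 0, -0.001, -0.134, 0.2], [0, 0, 0, 0, -0.001, -0.134, 0.2], [0, 0, 0, 0, -0.001, -0.134, 0.2], [0, 0, 0, 0, -0.001, -0.134, 0.2], [0, 0, 0, 0, -0.001, -0.134, 0.2]]], "squeeze": 10}}

```text
t: 3.25
tcp_pos: [500.6, -5.6, 108.7]
orientation: [-0.234, 3.133, 0.0]
ft_force: [-0.6, 0.1, -0.4]
grip_width: 35.2
finger_force: 0.0
```

Request:
{"fn": "send_rows", "kwargs": {"targets": [[[0, 0, 0, 0, 0, 0, 0.1], [0, 0, 0, 0, 0, 0, 0.1], [0, 0, 0, 0, 0, 0, 0.1], [0, 0, 0, 0, 0, 0, 0.1], [0, 0, 0, 0, 0, 0, 0.1]]], "squeeze": 10}}

```text
t: 3.75
tcp_pos: [500.5, -5.3, 108.7]
orientation: [0.235, -3.133, -0.0]
ft_force: [0.5, 1.2, 0.5]
grip_width: 24.0
finger_force: 10.0
```

Gripped at 24 mm. Next I'll carry the bar along its arc.

Request:
{"fn": "send_rows", "kwargs": {"targets": [[[0, 0, 0, 0.001, 0, 0.014, 0.1], [0, 0, 0, 0.002, 0, 0.027, 0.1], [0, 0, 0, 0.004, 0.001, 0.04, 0.1], [0, 0, 0, 0.008, 0.001, 0.053, 0.1], [0, 0, 0, 0.012, 0.002, 0.066, 0.1], [0, 0, 0, 0.018, 0.003, 0.078, 0.1], [0, 0, 0, 0.024, 0.004, 0.09, 0.1], [0, 0, 0, 0.031, 0.005, 0.102, 0.1], [0, 0, 0, 0.039, 0.006, 0.113, 0.1], [0, 0, 0, 0.047, 0.007, 0.123, 0.1], [0, 0, 0, 0.057, 0.009, 0.132, 0.1], [0, 0, 0, 0.067, 0.01, 0.141, 0.1], [0, 0, 0, 0.067, 0.01, 0.141, 0.1]]]}}

```text
t: 5.05
tcp_pos: [571.1, 5.7, 250.0]
orientation: [-0.235, 3.127, -0.001]
ft_force: [11.8, 2.9, -15.0]
grip_width: 23.9
finger_force: 14.7
```

Request:
{"fn": "send_rows", "kwargs": {"targets": [[[0, 0, 0, 0.003, 0, -0.003, 0.1], [0, 0, 0, 0.01, 0.001, 0.002, 0.1], [0, 0, 0, 0.017, 0.002, 0.007, 0.1], [0, 0, 0, 0.024, 0.003, 0.011, 0.1], [0, 0, 0, 0.032, 0.004, 0.015, 0.1], [0, 0, 0, 0.04, 0.006, 0.019, 0.1], [0, 0, 0, 0.048, 0.007, 0.023, 0.1], [0, 0, 0, 0.056, 0.008, 0.026, 0.1], [0, 0, 0, 0.065, 0.01, 0.028, 0.1], [0, 0, 0, 0.073, 0.011, 0.03, 0.1], [0, 0, 0, 0.08, 0.012, 0.032, 0.1], [0, 0, 0, 0.08, 0.012, 0.032, 0.1]]], "squeeze": 5}}

```text
t: 6.25
tcp_pos: [649.1, 17.7, 282.4]
orientation: [-0.236, 3.131, 0.001]
ft_force: [-0.8, 6.1, 1.7]
grip_width: 23.7
finger_force: 5.0
```

Forces are low now. I'll open the fingers and back away towards the robot (station -x).

Request:
{"fn": "send_rows", "kwargs": {"targets": [[[0, 0, 0, 0, 0, 0, 1], [0, 0, 0, 0, 0, 0, 1], [0, 0, 0, 0, 0, 0, 1], [0, 0, 0, 0, 0, 0, 1], [0, 0, 0, 0, 0, 0, 1], [0, 0, 0, 0, 0, 0, 1], [0, 0, 0, -0.03, -0.005, 0, 1], [0, 0, 0, -0.06, -0.009, 0, 1], [0, 0, 0, -0.1, -0.015, 0, 1], [0, 0, 0, -0.14, -0.021, 0, 1], [0, 0, 0, -0.14, -0.021, 0, 1]]]}}

```text
t: 7.35
tcp_pos: [503.0, -6.0, 281.4]
orientation: [0.231, -3.13, -0.002]
ft_force: [0.8, 0.3, -0.3]
grip_width: 88.0
finger_force: 0.0
```

Run:
```python
from station import sensors, imaging
import cv2
s=sensors.get_state();print(s['t'],s['tcp_pos'],s['ft_force'],s['grip_width'])
a=imaging.get_image('scene')[140:380,180:500,::-1]
cv2.imwrite('pics/s2.png',cv2.resize(a,(800,600),interpolation=cv2.INTER_CUBIC))
```

```text
7.35 [503.02548722  -6.04455165 281.35143517] [ 0.81505149  0.31641589 -0.31327726] 87.99621671826262
```

View pics/s2.png

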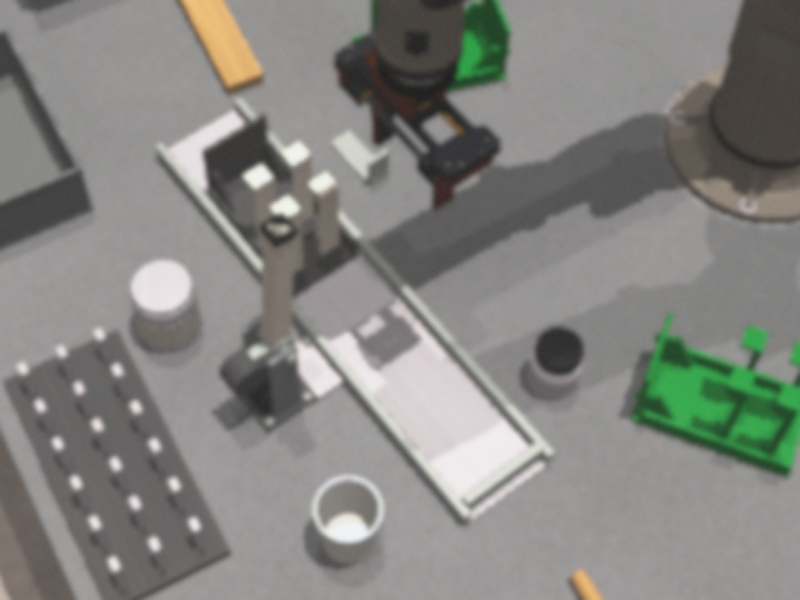

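In the picture the barrier stands raised on its own, tip at crop (278,230) and base at (272,350), and the tray hasn't moved. Next I'll turn the tool so its width runs across the lane and hover behind the push plate, 20 mm to the robot side so it clears the raised arm.

Request:
{"fn": "send_rows", "kwargs": {"targets": [[[0, 0, -0.13, 0.006, -0.025, 0, 0.2], [0, 0, -0.26, 0.012, -0.05, 0, 0.2], [0, 0, -0.39, 0.018, -0.075, 0, 0.2], [0, 0, -0.52, 0.024, -0.1, 0, 0.2], [0, 0, -0.65, 0.03, -0.125, 0, 0.2], [0, 0, -0.78, 0.036, -0.15, 0, 0.2], [0, 0, -0.91, 0.042, -0.175, 0, 0.2], [0, 0, -1.04, 0.05, -0.2, 0, 0.2], [0, 0, -1.17, 0.056, -0.225, 0, 0.2], [0, 0, -1.3, 0.064, -0.25, 0, 0.2], [0, 0, -1.43, 0.072, -0.275, 0, 0.2], [0, 0, -1.571, 0.078, -0.3, 0, 0.2], [0, 0, -1.571, 0.078, -0.3, 0, 0.2], [0, 0, -1.571, 0.078, -0.3, 0, 0.2], [0, 0, -1.571, 0.078, -0.3, 0, 0.2]]], "squeeze": 20}}

```text
t: 8.9
tcp_pos: [586.2, -303.4, 281.4]
orientation: [-2.046, -2.384, -0.0]
ft_force: [-0.5, 0.7, -0.6]
grip_width: 17.5
finger_force: 0.0
```

Run:
```python
from h import *
from station import sensors
import cv2
s=sensors.get_state();print(s['t'],s['tcp_pos'],inv([554.7,3.7,.1498],s['tcp_pos']),s['grip_width'],s['joint_pos'])
print(R.from_rotvec(s['orientation']).as_matrix().round(3))
cv2.imwrite('pics/w2.png',imaging.get_image('wrist')[:,:,::-1])
```

```text
8.9 [ 586.23148585 -303.42228841  281.37665762] [ -14.65668255 -308.38858003] 17.51651838135757 [-0.16946872  0.51008524  0.82165203  1.56349487 -0.38812899  1.239054
  0.86900484]
[[-0.152  0.988 -0.   ]
 [ 0.988  0.152  0.   ]
 [ 0.001 -0.    -1.   ]]
```

View pics/w2.png

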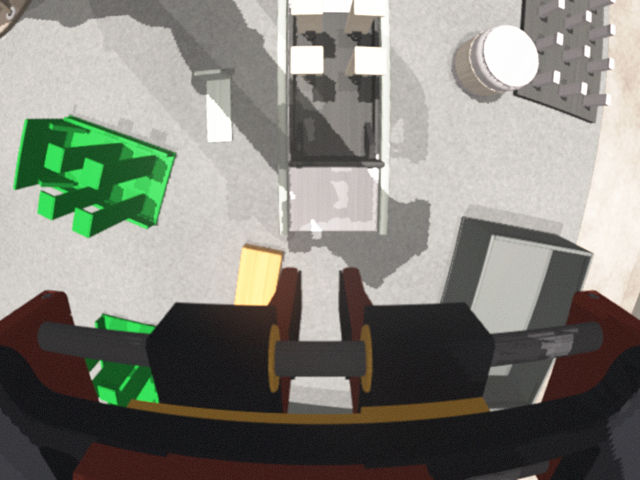

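The wrist view shows the push plate's top edge at row 163, columns 287–383, with the lane end at row 232 and the fingers behind it. I'll move down behind the plate.

Run:
```python
from h import *
from station import sensors
s=sensors.get_state();p=[554.7,3.7,.1498]
for c,z in (((290,167),101),((380,167),101),((283,232),28),((384,232),28)): print(c,inv(p,wray(c,z,s)).round(0))
```

```text
(290, 167) [ -43. -264.]
(380, 167) [  40. -263.]
(283, 232) [ -58. -345.]
(384, 232) [  59. -345.]
```

Request:
{"fn": "send_rows", "kwargs": {"targets": [[[0, 0, 0, -0.005, -0.001, -0.04, 0.2], [0, 0, 0, -0.005, -0.001, -0.08, 0.2], [0, 0, 0, -0.005, -0.001, -0.12, 0.2], [0, 0, 0, -0.005, -0.001, -0.16, 0.2], [0, 0, 0, -0.005, -0.001, -0.2, 0.2], [0, 0, 0, -0.005, -0.001, -0.225, 0.2], [0, 0, 0, -0.005, -0.001, -0.24, 0.2], [0, 0, 0, -0.005, -0.001, -0.24, 0.2], [0, 0, 0, -0.005, -0.001, -0.24, 0.2]]]}}

```text
t: 9.85
tcp_pos: [581.4, -305.7, 42.9]
orientation: [2.048, 2.38, 0.001]
ft_force: [0.3, 0.1, 0.6]
grip_width: 17.2
finger_force: 0.0
```

Request:
{"fn": "send_rows", "kwargs": {"targets": [[[0, 0, 0, -0.0015, 0.01, 0, 0.2], [0, 0, 0, -0.003, 0.02, 0, 0.2], [0, 0, 0, -0.004, 0.025, 0, 0.2], [0, 0, 0, -0.0045, 0.03, 0, 0.2], [0, 0, 0, -0.005, 0.035, 0, 0.2], [0, 0, 0, -0.006, 0.04, 0, 0.2], [0, 0, 0, -0.0067, 0.045, 0, 0.2], [0, 0, 0, -0.0075, 0.05, 0, 0.2], [0, 0, 0, -0.009, 0.06, 0, 0.2], [0, 0, 0, -0.0105, 0.07, 0, 0.2]]]}}

```text
t: 10.85
tcp_pos: [570.1, -237.5, 42.2]
orientation: [2.051, 2.376, -0.002]
ft_force: [0.6, -6.3, -0.3]
grip_width: 17.4
finger_force: 2.7
```

The tray is sliding at about 6 N, so I'll keep going.

Request:
{"fn": "send_rows", "kwargs": {"targets": [[[0, 0, 0, -0.0015, 0.01, 0, 0.2], [0, 0, 0, -0.003, 0.02, 0, 0.2], [0, 0, 0, -0.0045, 0.03, 0, 0.2], [0, 0, 0, -0.006, 0.04, 0, 0.2], [0, 0, 0, -0.0075, 0.05, 0, 0.2], [0, 0, 0, -0.009, 0.06, 0, 0.2], [0, 0, 0, -0.0105, 0.07, 0, 0.2], [0, 0, 0, -0.012, 0.08, 0, 0.2], [0, 0, 0, -0.0135, 0.09, 0, 0.2], [0, 0, 0, -0.015, 0.1, 0, 0.2], [0, 0, 0, -0.0165, 0.11, 0, 0.2], [0, 0, 0, -0.018, 0.12, 0, 0.2], [0, 0, 0, -0.0195, 0.13, 0, 0.2], [0, 0, 0, -0.021, 0.14, 0, 0.2], [0, 0, 0, -0.0225, 0.15, 0, 0.2], [0, 0, 0, -0.024, 0.16, 0, 0.2]]]}}

```text
t: 12.45
tcp_pos: [546.4, -77.2, 42.1]
orientation: [2.051, 2.376, -0.001]
ft_force: [0.8, -5.3, 0.2]
grip_width: 17.8
finger_force: 2.9
```

Run:
```python
from h import *
from station import sensors
import cv2
s=sensors.get_state();print(s['t'],inv([554.7,3.7,.1498],s['tcp_pos']),s['ft_force'])
a=imaging.get_image('scene')[140:380,180:500,::-1]
cv2.imwrite('pics/s3.png',cv2.resize(a,(800,600),interpolation=cv2.INTER_CUBIC))
```

```text
12.45 [-20.33397928 -78.77839847] [ 0.81278159 -5.26000812  0.22697749]
```

View pics/s3.png

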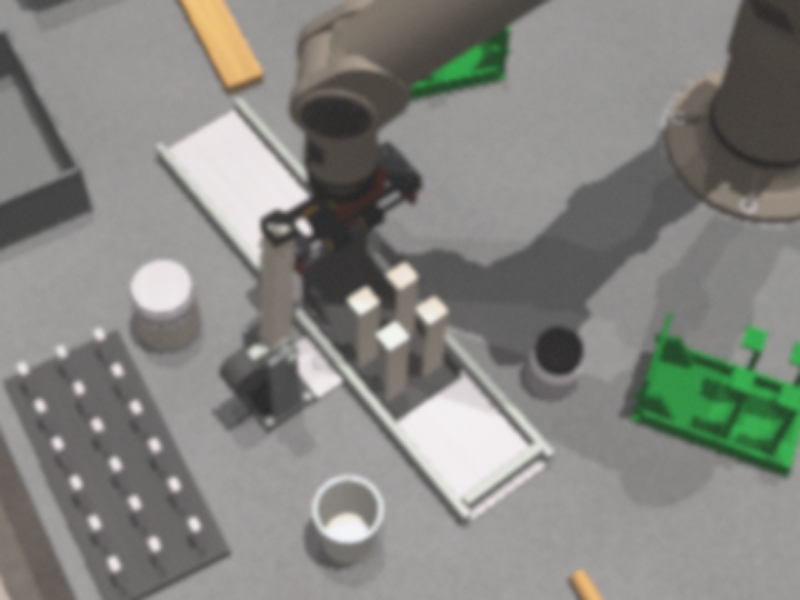

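The brackets have passed under the raised arm, the tray is on track, and the gripper is about 27 mm clear of the bar.

Request:
{"fn": "send_rows", "kwargs": {"targets": [[[0, 0, 0, -0.0015, 0.01, 0, 0.2], [0, 0, 0, -0.003, 0.02, 0, 0.2], [0, 0, 0, -0.0045, 0.03, 0, 0.2], [0, 0, 0, -0.006, 0.04, 0, 0.2], [0, 0, 0, -0.0075, 0.05, 0, 0.2], [0, 0, 0, -0.009, 0.06, 0, 0.2], [0, 0, 0, -0.0105, 0.07, 0, 0.2], [0, 0, 0, -0.012, 0.08, 0, 0.2], [0, 0, 0, -0.0135, 0.09, 0, 0.2], [0, 0, 0, -0.0145, 0.097, 0, 0.2], [0, 0, 0, -0.0155, 0.104, 0, 0.2], [0, 0, 0, -0.0155, 0.104, 0, 0.2]]]}}

```text
t: 13.7
tcp_pos: [530.7, 28.1, 41.9]
orientation: [2.05, 2.38, -0.0]
ft_force: [0.6, -2.6, 0.6]
grip_width: 17.5
finger_force: 1.3
```

Request:
{"fn": "send_rows", "kwargs": {"targets": [[[0, 0, 0, -0.0004, 0.003, 0, 0.2], [0, 0, 0, -0.0009, 0.006, 0, 0.2], [0, 0, 0, -0.0013, 0.009, 0, 0.2]]]}}

```text
t: 14.0
tcp_pos: [529.5, 35.6, 41.9]
orientation: [2.051, 2.377, -0.001]
ft_force: [0.3, -6.8, 0.5]
grip_width: 17.4
finger_force: 3.3
```

Request:
{"fn": "send_rows", "kwargs": {"targets": [[[0, 0, 0, -0.0003, 0.002, 0, 0.2], [0, 0, 0, -0.0006, 0.004, 0, 0.2]]]}}

```text
t: 14.2
tcp_pos: [529.4, 38.3, 42.1]
orientation: [2.051, 2.375, -0.002]
ft_force: [3.4, -13.7, 2.8]
grip_width: 17.6
finger_force: 7.1
```

Request:
{"fn": "send_rows", "kwargs": {"targets": [[[0, 0, 0, -0.0002, 0.001, 0, 0.2], [0, 0, 0, -0.0003, 0.002, 0, 0.2], [0, 0, 0, -0.0003, 0.002, 0, 0.2]]]}}

```text
t: 14.5
tcp_pos: [529.4, 38.2, 42.4]
orientation: [2.051, 2.372, -0.003]
ft_force: [2.1, -14.3, 3.1]
grip_width: 17.6
finger_force: 7.4
```

The tray stopped at y = 38 mm while the force rose, so it's against the stop. I'll back off along the lane, clear of the bar, and then rise.

Request:
{"fn": "send_rows", "kwargs": {"targets": [[[0, 0, 0, 0.0015, -0.01, 0, 0.2], [0, 0, 0, 0.0045, -0.03, 0, 0.2], [0, 0, 0, 0.009, -0.06, 0, 0.2], [0, 0, 0, 0.0135, -0.09, 0, 0.2], [0, 0, 0, 0.018, -0.12, 0, 0.2], [0, 0, 0, 0.021, -0.14, 0.02, 0.2], [0, 0, 0, 0.021, -0.14, 0.06, 0.2], [0, 0, 0, 0.021, -0.14, 0.1, 0.2], [0, 0, 0, 0.021, -0.14, 0.1, 0.2], [0, 0, 0, 0.021, -0.14, 0.1, 0.2]]]}}

```text
t: 15.5
tcp_pos: [549.7, -95.7, 142.0]
orientation: [-2.049, -2.382, -0.003]
ft_force: [-0.4, -0.0, -0.2]
grip_width: 17.7
finger_force: 0.0
```

Run:
```python
from h import *
from station import sensors
import cv2
s=sensors.get_state();print(s['t'],s['tcp_pos'],s['ft_force'])
a=imaging.get_image('scene')[140:380,180:500,::-1]
cv2.imwrite('pics/s4.png',cv2.resize(a,(800,600),interpolation=cv2.INTER_CUBIC))
```

```text
15.5 [549.73446751 -95.71609628 142.04961674] [-0.37662393 -0.04582994 -0.17618054]
```

View pics/s4.png

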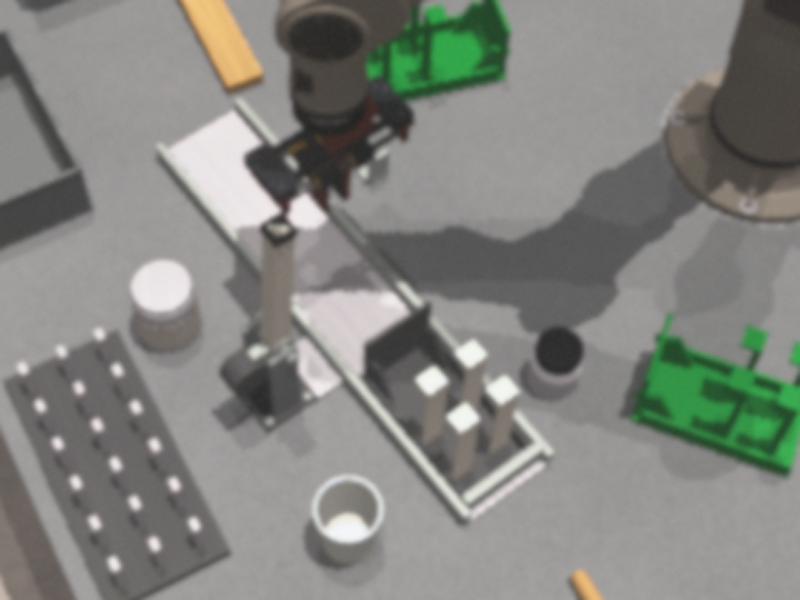

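The tray rests against the end stop at crop (500,480), the barrier is raised at (278,230), the bystanders are where they were and the robot is clear.

```bash
python3 -c "
from station import job_done
print(job_done())"
```

```text
the job is handed in; nothing more can be done
None
```

The barrier arm is raised and stays up by itself, the tray rests against the end stop, and the job was handed in at about 15.5 s; the hand-in call returned no verdict.

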